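# Put the spices away on the riser and shut the caddy

### The job

Put the spices away: stand the tall glass jars upright in one neat row along the middle of the upper step of the bamboo shelf and the squat tins in one neat row along the middle of its lower step, side by side with no more than a finger's breadth (25 mm) between neighbours. Lay the cardboard refill cartons flat on the floor of the open steel caddy and after that press its lid down until it snaps fully shut. Hold the glass jars gently (under 45 N), leave the other kitchen things where they are, and check your work, for things may get knocked aside.

Things in the scene. Friction and masses are not known exactly. Their poses are not given: they have to be found in the camera images.
- riser: Fixed two-step bamboo shelf, 170 mm deep (x), 250 mm wide (y). Origin: centre of its underside, on the counter; x to its back, y along the steps. Lower (front) step: x = -85 to 0 mm, middle line x = -42.5, top 12 mm above the counter. Upper (back) step: x = 0 to 85 mm, middle line x = 42.5, top 28 mm above the counter. No rails. Empty at the start.
- caddy: Fixed open steel box 140 mm (x) by 160 mm (y), 60 mm high, walls and floor 5 mm. Origin: centre of its underside; its lid is hinged along the top of its +x side, its catch is in the middle of the -x side (sticks out up to 20 mm).
- caddy_floor (a point): Centre of the caddy's inner floor (130 by 150 mm inside), 5 mm above the counter; axes as the caddy's.
- lid (a joint): Caddy lid angle (rad): 0 shut, at most 1.9. Starts at 1.65 to 1.85, leaning back past upright. Pushed towards the box to below 1.5 it sinks by itself in about 2 s (damped hinge), but stops on the sprung roller catch at about 0.1 (front edge 15 mm high). Pressing its front edge down steadily with 5 to 10 N, through to the shut height, snaps it past the catch; it then reads under 0.03 and stays.
- lid_edge (a point): Point on the lid's outer (upper when shut) face, in its middle, 128 mm from the hinge, 18 mm in from the free edge. Axes: z is the outer face's normal (up when shut), x from the free edge to the hinge. When shut it is 66 mm above the counter. The plate is 6 mm thick, 146 mm from hinge to free edge, 160 mm wide.
- lid_hinge (a point): Middle of the lid's hinge axis, 60 mm above the counter; its y axis is the hinge axis.
- jar1: Spice jar: tall clear jar of thin glass with a wooden cap, 44 mm across, 105 mm high, about 180 g, upright. Origin: centre of its underside, z up. Fragile: must not be squeezed with more than 45 N by each finger. May be absent (None).
- jar2: Spice jar: tall clear jar of thin glass with a wooden cap, 44 mm across, 105 mm high, about 180 g, upright. Origin: centre of its underside, z up. Fragile: must not be squeezed with more than 45 N by each finger. May be absent (None).
- jar3: Spice jar: tall clear jar of thin glass with a wooden cap, 44 mm across, 105 mm high, about 180 g, upright. Origin: centre of its underside, z up. Fragile: must not be squeezed with more than 45 N by each finger. May be absent (None).
- tin1: Spice tin: squat round aluminium tin with a paper band, 56 mm across, 45 mm high, about 140 g, upright. Origin: centre of its underside, z up. May be absent (None).
- tin2: Spice tin: squat round aluminium tin with a paper band, 56 mm across, 45 mm high, about 140 g, upright. Origin: centre of its underside, z up. May be absent (None).
- tin3: Spice tin: squat round aluminium tin with a paper band, 56 mm across, 45 mm high, about 140 g, upright. Origin: centre of its underside, z up. May be absent (None).
- carton1: Refill carton: small cardboard box lying on the counter, 60 mm (x) by 40 mm (y), 28 mm high, about 60 g. Origin: centre of its underside, z up. May be absent (None).
- carton2: Refill carton: small cardboard box lying on the counter, 60 mm (x) by 40 mm (y), 28 mm high, about 60 g. Origin: centre of its underside, z up. May be absent (None).
- salt: Bystander, to be left where it is: white ceramic salt shaker, 72 mm high. Origin: centre of its underside.
- mug: Bystander, to be left where it is: blue mug, 85 mm high, 76 mm across. Origin: centre of its underside.
- sponge: Bystander, to be left where it is: yellow and green sponge, 60 x 95 x 29 mm. Origin: centre of its underside.
- eggcup: Bystander, to be left where it is: white ceramic egg cup, 58 mm high, 44 mm across. Origin: centre of its underside.
- bowl: Bystander, to be left where it is: steel bowl, 170 mm across, 70 mm high. Origin: centre of its underside.
- oil: Bystander, to be left where it is: green oil bottle, 200 mm high, 60 mm across. Origin: centre of its underside.
Things that resemble listed ones, but are neither listed nor needed, are in the scene too. Leave any blue or pink look-alike of the jar3 alone.

How it is judged:
On the way, in this order (a step that is already met when the one before it is completed fails the run):
1. every carton lies in the caddy while its lid is open (x of carton1 in the frame of caddy_floor between -0.065 and 0.065 m and y of carton1 in the frame of caddy_floor between -0.075 and 0.075 m and z of each of carton1, carton2 in the frame of caddy_floor below 0.024 m and x of carton2 in the frame of caddy_floor between -0.065 and 0.065 m and y of carton2 in the frame of caddy_floor between -0.075 and 0.075 m and value of joint lid above 0.2 rad), for 0.2 s.
2. the lid is pressed shut past its catch (value of joint lid below 0.035 rad), for 0.2 s.
At the end, for the whole second after the job is handed in: Each glass jar stands upright on the upper step and each tin on the lower step, within 14 mm of the step's middle line, less than 30 mm from its nearest neighbour in the same row, and at rest; every carton lies on the caddy's floor; the lid is shut past its catch (under 0.035 rad) (x of jar1 in the frame of riser between 0.0285 and 0.0565 m and y of jar1 in the frame of riser between -0.1 and 0.1 m and z of jar1 in the frame of riser between 0.022 and 0.034 m and angle between each of jar1, jar2, jar3, tin1, tin2, tin3's own z axis and vertical below 0.1 rad and linear speed of each of jar1, jar2, jar3, tin1, tin2, tin3 below 0.02 m/s and (horizontal distance between jar1 and jar2 below 0.074 m or horizontal distance between jar1 and jar3 below 0.074 m) and x of jar2 in the frame of riser between 0.0285 and 0.0565 m and y of jar2 in the frame of riser between -0.1 and 0.1 m and z of jar2 in the frame of riser between 0.022 and 0.034 m and (horizontal distance between jar2 and jar1 below 0.074 m or horizontal distance between jar2 and jar3 below 0.074 m) and x of jar3 in the frame of riser between 0.0285 and 0.0565 m and y of jar3 in the frame of riser between -0.1 and 0.1 m and z of jar3 in the frame of riser between 0.022 and 0.034 m and (horizontal distance between jar3 and jar1 below 0.074 m or horizontal distance between jar3 and jar2 below 0.074 m) and x of tin1 in the frame of riser between -0.0565 and -0.0285 m and y of tin1 in the frame of riser between -0.1 and 0.1 m and z of tin1 in the frame of riser between 0.006 and 0.018 m and (horizontal distance between tin1 and tin2 below 0.086 m or horizontal distance between tin1 and tin3 below 0.086 m) and x of tin2 in the frame of riser between -0.0565 and -0.0285 m and y of tin2 in the frame of riser between -0.1 and 0.1 m and z of tin2 in the frame of riser between 0.006 and 0.018 m and (horizontal distance between tin2 and tin1 below 0.086 m or horizontal distance between tin2 and tin3 below 0.086 m) and x of tin3 in the frame of riser between -0.0565 and -0.0285 m and y of tin3 in the frame of riser between -0.1 and 0.1 m and z of tin3 in the frame of riser between 0.006 and 0.018 m and (horizontal distance between tin3 and tin1 below 0.086 m or horizontal distance between tin3 and tin2 below 0.086 m) and x of carton1 in the frame of caddy_floor between -0.065 and 0.065 m and y of carton1 in the frame of caddy_floor between -0.075 and 0.075 m and z of each of carton1, carton2 in the frame of caddy_floor below 0.024 m and x of carton2 in the frame of caddy_floor between -0.065 and 0.065 m and y of carton2 in the frame of caddy_floor between -0.075 and 0.075 m and value of joint lid below 0.035 rad); the robot touches nothing.
It fails at once if a glass jar is squeezed too hard (contact force between the fingers and jar1 above 100 N or contact force between the fingers and jar2 above 100 N or contact force between the fingers and jar3 above 100 N).
It fails at once if a bystander is pushed aside by more than 40 mm (distance of any of salt, mug, sponge, eggcup, bowl, oil from where it was at the start of the episode above 0.04 m).
Of jar1, jar2, jar3 only 2 to 3 are there at a start; the rules pass over those that are not, and their reading is None.
Of tin1, tin2, tin3 only 2 to 3 are there at a start; the rules pass over those that are not, and their reading is None.
Of carton1, carton2 only 1 to 2 are there at a start; the rules pass over those that are not, and their reading is None.
At some moment in a run one of tin1, tin2, tin3, carton1, carton2 may be knocked a few centimetres aside while the robot is not near it.
It also fails if it takes over 210 s, if anything falls off the work surface, if the arm or the gripper's body presses on something with over 40 N, if the wrist force passes 120 N, or if a joint passes its speed limit or range.

### The arm

A 7-joint arm with a two-finger parallel gripper is mounted at the origin on the work surface. World frame = base frame: x ahead of the robot, y to its left, z up, the work surface at z = 0. Lengths are in m, angles in rad, forces in N, time in s.
With the tool pointing down it reaches from about 0.35 to 0.9 m from the base axis. Payload 8.1 kg.
Tool frame: the origin (TCP) lies on the centre line of the jaws, within the pads' length; the fingertips stand 11 mm ahead of it and the grasp point (between the pads) lies 8 mm behind it (arm.nose_length is the distance from the TCP to the fingertips, in m); z points along the fingers, y is the line along which they close (so a half turn about z gives the same grasp; the last joint's range is limited). The gripper opens to 92 mm and grips with 3 to 60 N. Pads are 19 mm wide; open, the fingers measure 130 mm over their backs; the gripper's body (75 mm by 190 mm) begins 47 mm behind the grasp point.
Start: joints at [-1.382, 0.434, 0.025, 1.573, -0.012, 1.134, -0.075], TCP at [0.18, 0.599, 0.2] pointing down, gripper open.
Joint ranges: [-2.62, 2.62], [-0.44, 2.09], [-1.27, 1.32], [0.08, 2.57], [-1.32, 4.46], [0.12, 2], [-2.74, 2.74]. Speed limits (rad/s): [2.22, 2.22, 3.01, 3.01, 3.14, 3.14, 3.14].

### API

Orientations are given as a rotation vector (axis times angle).
In Python, from cell import arm gives the robot as it stands.
- The arm moves only by the tool jog_arm, never from a script. Its argument "moves" is a list of rows, each a list of 4 numbers: the shift along the tool's x, y, z in m, then the turn about the tool's z in rad. In form: [[tx, ty, tz, spin], ...]. A call has 1 to 20 rows; each row is the pose to reach, as a shift and turn from the pose commanded when the call began, along the tool's axes at that moment; what a row does not reach only later rows make up. A row lasts 1/8 s, in which the tool goes at most 62.5 mm and 10.7 degrees, less where a joint would pass 70% of its speed; a pose out of reach is approached as far as the arm can. A call with a gripper value outside its range is refused whole. "hand" is the finger opening in m, from 0 to 0.0918, set as the call begins (left out, the last holds). The fingers move at their own pace and stop on an object; "newtons" is the grip in N (left out, the last holds). Time passes only in rows, so rows that repeat a pose let the fingers close. It gives the time, the measured TCP pose, the force, the opening and the grip force at its end, in the units of the state.
- arm.observe(): the state, without advancing time (a new reading comes with each control period).
- arm.get_image(name): name is "scene" or "side" or "wrist"; returns a dict with "color" (400x640x3 uint8, red, green, blue), "z_map" (400x640 float32, m along the optical axis (not along the pixel's ray), 0 where there is no reading), "fx", "fy", "cx", "cy" (pixels), "k1" (the pictures are not rectified: a ray, as slopes to the right and down, at radius r is drawn at 1 + k1 r^2 times it, then the intrinsics apply), "rvec" (rotation vector, rad) and "tvec" (3), from world to camera coordinates, as OpenCV has them. Camera axes: x right, y down, z forward; pixel columns grow to the right and rows downward; lengths in m; the calibration is good to about 2 mm. A picture is of the moment at which its call begins.
- arm.sign_off(): hands the job in; it is judged then, once.
The state is a dict: "clock": time; "joints": joint angles; "dq": joint speeds; "joint_efforts": joint torques, N m; "position": TCP position; "ee_rot": TCP orientation; "force": force on the tool from outside, world axes, zero at the start; "ft_torque": the same for the moment, N m; "width": opening from 0.0 (shut) to 1.0 (fully open); "gripper_force": force on a finger pad.
Only numpy, scipy, OpenCV 4.12 (cv2) and the standard library are available. Lean on these libraries where they do the work, as an engineer would, in place of code of your own. Each camera call takes 0.05 s, during which the arm holds its last target. There are 200 camera calls.

## Working session

There is one attempt and no reset: what is moved stays moved. The work goes in short steps, Python scripts to look and compute and a tool call to move; the robot and the scene stay as the last step left them, time stands still between calls to the robot, and variables do not carry over. Pictures are saved under pics/ and viewed, at most 14 in all, crops included, and the job is handed in when it is done.

Besides the shell and the picture viewer there is one more tool, called by a JSON object that holds its "op" and its "data", one argument or row to a line. jog_arm: Moves the arm, as the interface text tells. Its arguments: {"type":"object","properties":{"moves":{"type":"array"},"hand":{"type":"number"},"newtons":{"type":"number"}},"required":["moves"]}

```bash
ls; mkdir -p pics; python3 - <<'E'
from cell import arm
import cv2,numpy as np
s=arm.observe();print(s)
for n in("scene","side"):
    d=arm.get_image(n);cv2.imwrite(f"pics/{n}0.png",d["color"][:,:,::-1]);np.savez(f"{n}0.npz",**d)
    print({k:v for k,v in d.items() if k not in("color","z_map")})
E
```

```text
pics
{'clock': 0.0, 'joints': array([-1.3815793 ,  0.43516751,  0.0249667 ,  1.57413574, -0.01158404,
        1.13398793, -0.07512629]), 'dq': array([-3.05577016e-04, -1.28734083e-03, -1.62779879e-03,  1.06347442e-03,
        3.19108984e-04,  1.19534366e-03,  4.51443764e-06]), 'joint_efforts': array([ 1.08860909e-04, -6.67864394e+01,  9.85373519e-01, -3.14445877e+01,
       -6.03921711e-02,  4.33522963e-02,  1.81275191e-04]), 'position': array([0.17970626, 0.59801339, 0.19936445]), 'ee_rot': array([-4.56880030e-01, -3.10811685e+00,  2.43788076e-03]), 'force': array([0.70649846, 0.06212533, 0.1280381 ]), 'ft_torque': array([ 0.00316008, -0.01392232, -0.01868767]), 'gripper_force': 0.0, 'width': 0.99941692602786}
{'fx': 502.9220016063616, 'fy': 502.9220016063616, 'cx': 318.6103800047716, 'cy': 199.534888218481, 'k1': -0.10041163505250811, 'rvec': array([ 1.9028432 ,  1.77377646, -0.59676268]), 'tvec': array([-0.01549535, -0.41396209,  1.67682467])}
{'fx': 510.8021450631314, 'fy': 510.8021450631314, 'cx': 319.2281699664554, 'cy': 200.6960179180464, 'k1': -0.15261346600203668, 'rvec': array([ 0.52842353,  2.61816305, -1.26390594]), 'tvec': array([ 0.56537744, -0.08368146,  1.48474501])}
```

View pics/scene0.png

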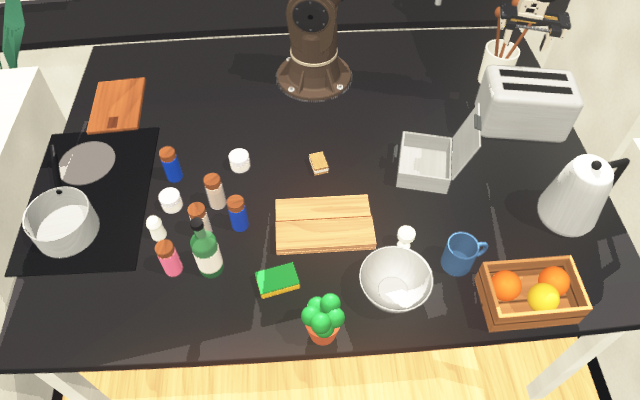

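View pics/side0.png

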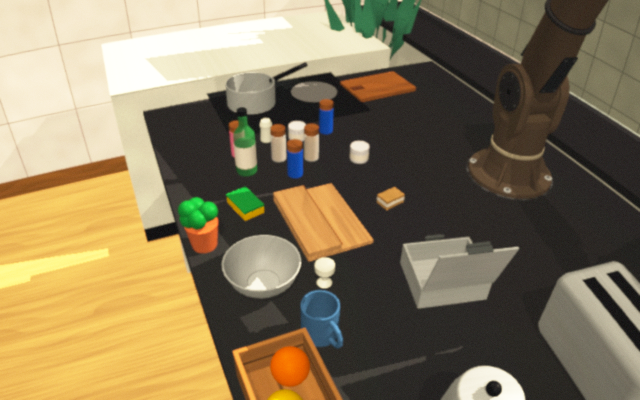

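The scene view shows two wood-capped clear jars at (214,190) and (199,218), two white tins at (239,160) and (171,200), and one carton at (319,162). The riser is at (325,223) and the caddy at (425,160), with its lid open to the right. The side view agrees: jars (278,143) and (312,142), tins (297,131) and (359,152), carton (390,198).

```bash
cat > h.py <<'E'
import numpy as np,cv2
from scipy.spatial.transform import Rotation as R
def cam(d):
    K=np.array([[d["fx"],0,d["cx"]],[0,d["fy"],d["cy"]],[0,0,1]],float);return K,np.array([float(d["k1"]),0,0,0]),R.from_rotvec(d["rvec"]).as_matrix(),np.array(d["tvec"],float)
def rays(d,px):
    K,D,M,t=cam(d);n=cv2.undistortPoints(np.array(px,float).reshape(-1,1,2),K,D).reshape(-1,2)
    v=np.c_[n,np.ones(len(n))]@M; return -M.T@t,v
def plane(d,px,z):
    o,v=rays(d,px);return o+v*((z-o[2])/v[:,2])[:,None]
def proj(d,P):
    K,D,M,t=cam(d);return cv2.projectPoints(np.array(P,float).reshape(-1,1,3),np.array(d["rvec"],float),t,K,D)[0].reshape(-1,2)
def cloud(d):
    z=d["z_map"];h,w=z.shape;K,D,M,t=cam(d);u,v=np.meshgrid(np.arange(w),np.arange(h))
    n=cv2.undistortPoints(np.stack([u,v],-1).reshape(-1,1,2).astype(float),K,D).reshape(-1,2)
    P=(np.c_[n,np.ones(len(n))]*z.reshape(-1,1)-t)@M;P[z.ravel()==0]=np.nan;return P.reshape(h,w,3)
def tri(ds,pxs):
    A=np.zeros((3,3));b=np.zeros(3)
    for d,p in zip(ds,pxs):
        o,v=rays(d,[p]);v=v[0]/np.linalg.norm(v[0]);Q=np.eye(3)-np.outer(v,v);A+=Q;b+=Q@o
    return np.linalg.solve(A,b)
def tool(s,goal,spin=0):
    "shift in tool axes from measured pose to goal"
    return R.from_rotvec(s["ee_rot"]).as_matrix().T@(np.array(goal)-s["position"])
def load(f): return dict(np.load(f))
E
python3 - <<'E'
from h import *
for n,(x,y) in(("scene",(145,135)),("side",(215,85))):
    d=load(n+"0.npz");c=d["color"][y:y+150,x:x+200,::-1];cv2.imwrite(f"pics/{n}0z.png",cv2.resize(c,(800,600),interpolation=cv2.INTER_CUBIC))
    hsv=cv2.cvtColor(d["color"],cv2.COLOR_RGB2HSV);P=cloud(d)
    print(n)
    for name,lo,hi in(("brown",(3,90,60),(14,255,220)),("white",(0,0,190),(180,60,255)),("blue",(105,120,40),(130,255,255)),("wood",(12,50,120),(25,200,255)),("green",(40,60,20),(85,255,255))):
        m=cv2.inRange(hsv,np.array(lo),np.array(hi));k,l,st,ce=cv2.connectedComponentsWithStats(m)
        for i in range(1,k):
            if 40<st[i,4]<8000:
                q=np.nanmedian(P[l==i],0)
                if 0.2<q[0]<1 and abs(q[1])<.7: print(name,st[i],ce[i].round(1),q.round(3),"ztop",np.nanpercentile(P[l==i][:,2],95).round(3))
E
```

```text
scene
brown [159 146  17  16 178] [167.6 154.2] [ 0.42  -0.418  0.102] ztop 0.107
brown [203 172  18  18 213] [212.1 181.4] [ 0.523 -0.291  0.104] ztop 0.108
brown [226 195  19  18 223] [235.1 203.8] [ 0.597 -0.231  0.104] ztop 0.108
brown [188 202  18  17 203] [197.5 210. ] [ 0.611 -0.321  0.104] ztop 0.108
brown [154 239  21  20 251] [165.4 249. ] [ 0.718 -0.389  0.104] ztop 0.107
brown [524 255  46   4  54] [547.5 256.5] [0.743 0.544 0.001] ztop 0.082
brown [ 487  258  101   49 1388] [545.2 275.6] [0.797 0.508 0.056] ztop 0.078
brown [ 474  262  119   71 2003] [518.3 311.6] [0.927 0.379 0.04 ] ztop 0.075
brown [519 287  11  10  64] [524. 291.] [0.837 0.451 0.009] ztop 0.012
brown [497 298  30   6 117] [512. 301.] [0.861 0.416 0.009] ztop 0.035
brown [512 305  21   7  97] [520.9 308.2] [0.88  0.429 0.008] ztop 0.012
brown [307 329  33  17 199] [322.1 339.3] [ 0.929 -0.043  0.035] ztop 0.065
brown [183 350 225  17 785] [297.2 357.8] [ 0.948 -0.098 -0.017] ztop -0.005
white [ 398  131   55   51 1580] [424.  160.2] [0.411 0.288 0.007] ztop 0.062
white [228 148  22  25 429] [238.9 159.
[... 3591 characters left out ...]
2] ztop 0.091
wood [350 151  19  11 120] [358.6 157. ] [ 0.399 -0.214  0.016] ztop 0.027
wood [ 273  183  101  106 5005] [321.  222.8] [0.623 0.016 0.023] ztop 0.031
wood [377 187  28  23 425] [390.2 197.7] [ 0.41  -0.002  0.026] ztop 0.031
wood [198 217  19  17 142] [209.1 225.8] [ 0.884 -0.016  0.07 ] ztop 0.091
wood [ 232  328  111   72 3309] [278.8 368. ] [0.871 0.372 0.05 ] ztop 0.082
green [235 115  21  33 491] [244.8 133. ] [ 0.716 -0.283  0.127] ztop 0.18
green [235 164  23  13 168] [246.9 171.4] [ 0.722 -0.275  0.011] ztop 0.025
green [225 186  40  28 624] [244.6 198.9] [ 0.768 -0.138  0.03 ] ztop 0.032
green [ 177  196   42   33 1007] [196.2 211.7] [ 0.909 -0.023  0.117] ztop 0.131
```

View pics/scene0z.png

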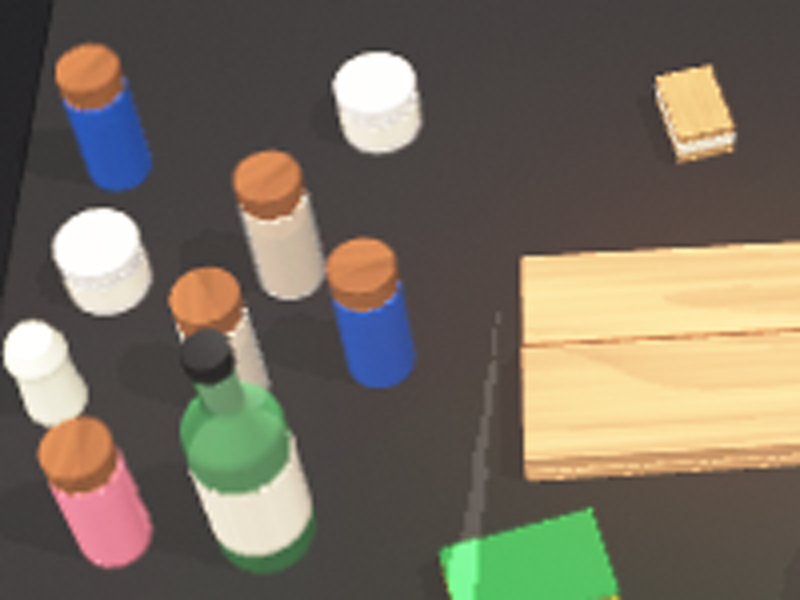

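View pics/side0z.png

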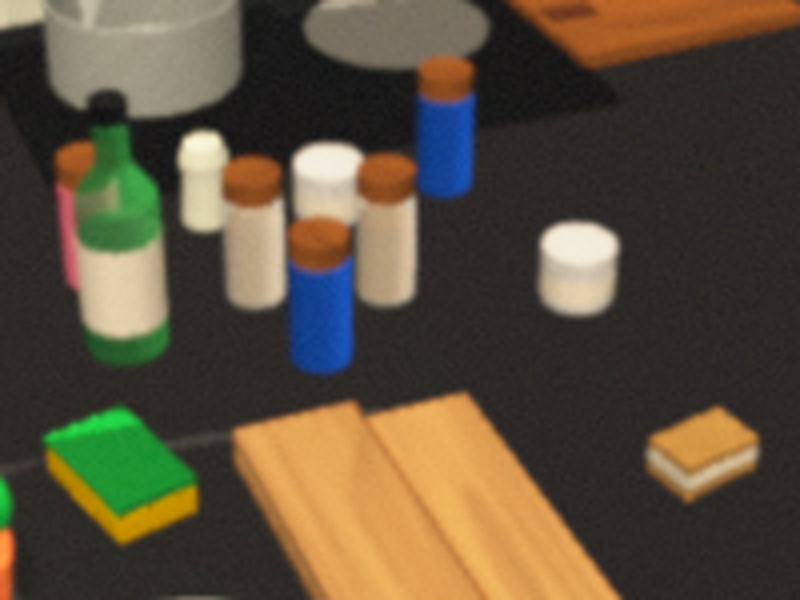

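The crops show jar caps at scene (212,181) and (197,210), with blue look-alikes beside them at (235,204) and (168,154) and the oil bottle at (203,245). Tin tops are at about (239,155) and (171,194). Next I compute accurate poses.

```bash
cat > meas.py <<'E'
from h import *
from scipy.optimize import least_squares
def circ(P,c0,z0,z1,r,rad=0.035):
    m=(np.hypot(P[...,0]-c0[0],P[...,1]-c0[1])<rad)&(P[...,2]>z0)&(P[...,2]<z1)
    q=P[m]; 
    if len(q)<20:return None
    (c,rr)=cv2.minEnclosingCircle(q[:,:2].astype(np.float32)); return np.round([c[0],c[1],rr,np.median(q[:,2])],4),len(q)
E
python3 - <<'E'
from meas import *
ds={n:load(n+"0.npz") for n in("scene","side")}
for n,d in ds.items():
    P=cloud(d);print(n)
    for k,c in dict(jA=(.52,-.288),jB=(.61,-.32),bl1=(.594,-.226),bl2=(.417,-.415),pink=(.718,-.39)).items(): print(k,circ(P,c,.098,.115,.022))
    for k,c in dict(t1=(.395,-.228),t2=(.521,-.41)).items(): print(k,circ(P,c,.038,.055,.028))
    print("salt",circ(P,(.616,-.433),.03,.08,0),"oil",circ(P,(.725,-.285),.0,.1,0,.05),"egg",circ(P,(.685,.189),.04,.07,0,.04))
    # carton, riser top rectangles
    hsv=cv2.cvtColor(d["color"],cv2.COLOR_RGB2HSV);w=cv2.inRange(hsv,np.array((8,40,100)),np.array((28,220,255)))>0
    for nm,b,z0,z1 in(("carton",(.35,.47,-.07,.05),.02,.04),("up",(.48,.76,-.17,.16),.021,.04),("low",(.48,.76,-.17,.16),.006,.018)):
        m=(P[...,0]>b[0])&(P[...,0]<b[1])&(P[...,1]>b[2])&(P[...,1]<b[3])&(P[...,2]>z0)&(P[...,2]<z1)&w
        m=cv2.morphologyEx(m.astype(np.uint8),cv2.MORPH_OPEN,np.ones((3,3)))>0
        q=P[m]; r=cv2.minAreaRect(q[:,:2].astype(np.float32)*1000); print(nm,len(q),np.round(r[0],1),np.round(r[1],1),round(r[2],1),"z",np.median(q[:,2]).round(4))
    m=(P[...,0]>.3)&(P[...,0]<.56)&(P[...,1]>.15)&(P[...,1]<.5)&(P[...,2]>.045)&(P[...,2]<.08)
    q=P[m];print("rim",len(q),[np.round(x,1) for x in cv2.minAreaRect(q[:,:2].astype(np.float32)*1000)])
    m=(P[...,0]>.3)&(P[...,0]<.56)&(P[...,1]>.15)&(P[...,1]<.5)&(P[...,2]>.08)&(P[...,2]<.3)
    q=P[m];print("lid",len(q),q.min(0).round(3),q.max(0).round(3))
    m=(P[...,0]>.3)&(P[...,0]<.56)&(P[...,1]>.15)&(P[...,1]<.42)&(P[...,2]>.0025)&(P[...,2]<.009)
    m=cv2.morphologyEx(m.astype(np.uint8),cv2.MORPH_OPEN,np.ones((5,5)))>0
    q=P[m];print("floor",len(q),q.min(0).round(3) if len(q) else 0,[np.round(x,1) for x in cv2.minAreaRect(q[:,:2].astype(np.float32)*1000)] if len(q) else 0)
E
```

```text
scene
jA (array([ 0.5156, -0.293 ,  0.0228,  0.105 ]), 198)
jB (array([ 0.6051, -0.3267,  0.0242,  0.1044]), 220)
bl1 (array([ 0.5904, -0.2324,  0.0229,  0.1047]), 215)
bl2 (array([ 0.4127, -0.421 ,  0.023 ,  0.1041]), 158)
pink (array([ 0.7109, -0.3925,  0.0228,  0.1044]), 247)
t1 (array([ 0.3845, -0.2371,  0.0279,  0.0452]), 220)
t2 (array([ 0.5142, -0.416 ,  0.0269,  0.0447]), 270)
salt (array([ 0.6088, -0.4414,  0.0198,  0.0619]), 249) oil (array([ 0.7254, -0.285 ,  0.0499,  0.0242]), 886) egg (array([0.6802, 0.1839, 0.0233, 0.0549]), 270)
carton 249 [401.9 -14.6] [65.6 41.1] 13.4 z 0.028
up 2962 [643.6 -14.4] [250.8  93.5] 90.0 z 0.0281
low 2060 [602.8 -14.1] [250.7 173. ] 90.0 z 0.0122
rim 1003 [array([386.9, 324. ]), array([199.9, 326.8]), np.float64(50.6)]
lid 1510 [0.3   0.336 0.08 ] [0.537 0.5   0.216]
floor 174 [0.353 0.284 0.003] [array([398.1, 319.3]), array([71.4, 89.3]), np.float64(89.8)]
side
jA (array([ 0.5196, -0.2923,  0.0247,  0.1054]), 121)
jB (array([ 0.6068, -0.3234,  0.0234,  0.1042]), 109)
bl1 (array([ 0.5905, -0.2292,  0.0245,  0.1054]), 134)
bl2 (array([ 0.4128, -0.4156,  0.0265,  0.1037]), 94)
pink (array([ 0.7194, -0.3933,  0.0236,  0.1041]), 71)
t1 (array([ 0.3881, -0.2316,  0.0293,  0.0457]), 174)
t2 (array([ 0.5164, -0.4135,  0.03  ,  0.0453]), 137)
salt (array([ 0.6114, -0.4344,  0.0195,  0.0574]), 154) oil (array([ 0.7253, -0.285 ,  0.0497,  0.0349]), 849) egg (array([0.6825, 0.1854, 0.0236, 0.055 ]), 328)
carton 255 [404.5 -11.5] [60.9 42. ] 13.1 z 0.0284
up 2525 [680.4   9.9] [300.8 155.6] 89.1 z 0.0287
low 1947 [603.8 -11.8] [254.7 169.7] 89.2 z 0.0126
rim 1255 [array([430.8, 348. ]), array([197.2, 313.5]), np.float64(2.9)]
lid 2766 [0.3   0.339 0.08 ] [0.541 0.5   0.214]
floor 111 [0.452 0.212 0.003] [array([464. , 244.3]), array([63.4, 24.4]), np.float64(76.1)]
```

{"op": "jog_arm", "data": {
  "moves": [
    [0, 0, -0.06, 0],
    [0, 0, -0.12, 0],
    [0, 0, -0.18, 0.0],
    [-0.06, -0.05, -0.2, 0.18],
    [-0.1, -0.1, -0.2, 0.37],
    [-0.14, -0.14, -0.2, 0.55],
    [-0.18, -0.18, -0.2, 0.74],
    [-0.22, -0.22, -0.2, 0.92],
    [-0.26, -0.26, -0.2, 1.11],
    [-0.3, -0.29, -0.2, 1.29],
    [-0.335, -0.315, -0.2, 1.48],
    [-0.335, -0.315, -0.2, 1.66],
    [-0.335, -0.315, -0.2, 1.84],
    [-0.335, -0.315, -0.2, 2.03],
    [-0.335, -0.315, -0.2, 2.21],
    [-0.335, -0.315, -0.2, 2.4],
    [-0.335, -0.315, -0.2, 2.6],
    [-0.335, -0.315, -0.2, 2.62],
    [-0.335, -0.315, -0.2, 2.62]
  ]
}}

```text
clock: 2.48
position: [0.4099, 0.2005, 0.4]
ee_rot: [3.12, 0.365, -0.0]
force: [-0.6, -0.1, -0.2]
width: 1.001
gripper_force: 0.0
```

```bash
cat > snap.py <<'E'
from cell import arm
from h import *
def snap(n,f,save=False):
    d=arm.get_image(n);np.savez(f,**d)
    if save: cv2.imwrite(f"pics/{f}.png",d["color"][:,:,::-1])
    return d
def state():
    s=arm.observe();M=R.from_rotvec(s["ee_rot"]).as_matrix()
    print("t",round(s["clock"],2),"pos",s["position"].round(4),"yaw_y",np.degrees(np.arctan2(M[1,1],M[0,1])).round(2),"tilt",np.degrees(np.arccos(-M[2,2])).round(2),"F",s["force"].round(1),"w",round(s["width"]*.0918,4),"g",round(s["gripper_force"],1),"j",s["joints"].round(2));return s
E
python3 - <<'E'
from snap import *
state();d=snap("wrist","w1",True);print(proj(d,[(.403,-.013,.028),(.41,.28,.005)]), (-cam(d)[2].T@cam(d)[3]).round(3))
E
```

```text
t 2.48 pos [0.4099 0.2005 0.4   ] yaw_y -76.65 tilt 0.02 F [-0.6 -0.1 -0.2] w 0.0919 g 0.0 j [-1.02  0.02  0.47  1.63 -0.01  1.49 -1.89]
[[442.33843252 186.26317528]
 [273.07301984 139.54748884]] [0.485 0.219 0.583]
```

View pics/w1.png

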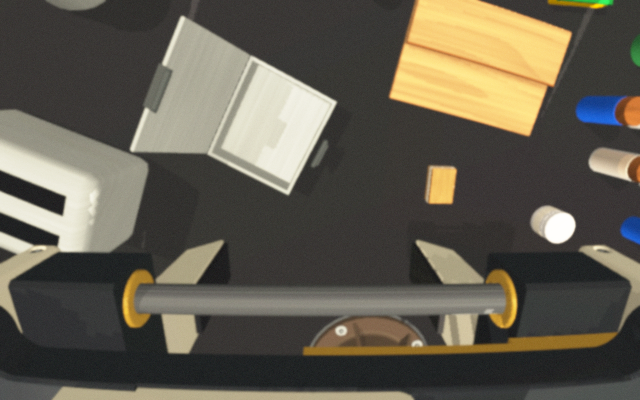

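The wrist view shows the caddy box with corners at about (250,57), (335,102), (289,193) and (210,153), its catch at (320,153) and the lid at (190,90). The carton is at (441,185), a tin at (553,224) and the riser at (480,65).

```bash
python3 - <<'E'
from snap import *
d=load("w1.npz");P=cloud(d)
c=plane(d,[(250,57),(335,102),(289,193),(210,153)],.06);print("rim corners",c.round(4)); print("ctr",c.mean(0).round(4),"edge yaw",[np.degrees(np.arctan2(*(c[i]-c[j])[[1,0]])).round(1) for i,j in((1,0),(2,3),(3,0),(2,1))])
print("len",[np.linalg.norm(c[i]-c[j]).round(4) for i,j in((1,0),(2,3),(3,0),(2,1))])
hsv=cv2.cvtColor(d["color"],cv2.COLOR_RGB2HSV);w=cv2.inRange(hsv,np.array((8,40,100)),np.array((28,220,255)))
for nm,b,z in(("carton",(415,470,155,215),.028),("riser",(380,580,0,140),.02)):
    m=np.zeros_like(w);m[b[2]:b[3],b[0]:b[1]]=w[b[2]:b[3],b[0]:b[1]];vu=np.argwhere(m)[:,::-1]
    q=plane(d,vu,z)[:,:2]*1000;print(nm,len(q),cv2.minAreaRect(q.astype(np.float32)),"depth z",np.nanmedian(P[m>0],0).round(4))
m=(P[...,0]>.3)&(P[...,0]<.56)&(P[...,1]>.15)&(P[...,1]<.42)
q=P[m&(P[...,2]>.052)&(P[...,2]<.068)];print("rim pts",len(q),q.min(0).round(3),q.max(0).round(3))
q=P[m&(P[...,2]>.002)&(P[...,2]<.012)];q=q[(q[:,2]>.0035)];print("floor",len(q),np.percentile(q,[2,50,98],axis=0).round(3))
q=P[(P[...,2]>.1)&(P[...,2]<.3)&(P[...,0]>.32)&(P[...,0]<.52)&(P[...,1]>.3)&(P[...,1]<.48)];print("lid",len(q),np.percentile(q,[1,50,99],axis=0).round(3))
A=np.c_[q,np.ones(len(q))];A-=0;n=np.linalg.svd(q-q.mean(0),full_matrices=False)[2][2];print(n,q.mean(0))
E
```

```text
rim corners [[0.5251 0.33   0.06  ]
 [0.4918 0.1964 0.06  ]
 [0.341  0.2334 0.06  ]
 [0.3751 0.3649 0.06  ]]
ctr [0.4333 0.2812 0.06  ] edge yaw [np.float64(-104.0), np.float64(-104.6), np.float64(166.9), np.float64(166.2)]
len [np.float64(0.1377), np.float64(0.1359), np.float64(0.154), np.float64(0.1553)]
carton 1153 ((404.5570068359375, -8.686683654785156), (67.30659484863281, 51.07433319091797), 12.607084274291992) depth z [ 0.4044 -0.01    0.0261]
riser 17746 ((626.5182495117188, -14.649826049804688), (260.9281005859375, 218.55111694335938), 89.78681182861328) depth z [ 0.6058 -0.0107  0.0161]
rim pts 2049 [0.338 0.191 0.052] [0.528 0.373 0.068]
floor 4683 [[0.358 0.213 0.004]
 [0.437 0.285 0.004]
 [0.509 0.352 0.008]]
lid 6963 [[0.383 0.352 0.102]
 [0.456 0.384 0.16 ]
 [0.519 0.414 0.209]]
[-0.24538348 -0.9219207   0.29974852] [0.45412061 0.3835954  0.15814656]
```

{"op": "jog_arm", "data": {
  "moves": [
    [-0.015, 0.05, 0.03, 0],
    [-0.03, 0.1, 0.06, 0],
    [-0.04, 0.15, 0.1, 0],
    [-0.055, 0.2055, 0.15, 0],
    [-0.055, 0.2055, 0.21, 0],
    [-0.055, 0.2055, 0.27, 0],
    [-0.055, 0.2055, 0.32, 0],
    [-0.055, 0.2055, 0.35, 0],
    [-0.055, 0.2055, 0.37, 0],
    [-0.055, 0.2055, 0.384, 0],
    [-0.055, 0.2055, 0.384, 0]
  ],
  "hand": 0.08
}}

```text
clock: 3.9
position: [0.403, -0.0122, 0.0157]
ee_rot: [3.121, 0.361, -0.002]
force: [-0.7, -0.1, 0.5]
width: 0.869
gripper_force: 0.0
```

{"op": "jog_arm", "data": {
  "moves": [
    [0, 0, 0, 0],
    [0, 0, 0, 0],
    [0, 0, 0, 0],
    [0, 0, 0, 0],
    [0, 0, 0, 0],
    [0, 0, 0, 0],
    [0, 0, -0.03, 0],
    [0, 0, -0.08, 0],
    [0, 0, -0.13, 0],
    [0, 0, -0.13, 0]
  ],
  "hand": 0.02,
  "newtons": 15
}}

```text
clock: 5.15
position: [0.4055, -0.0117, 0.1489]
ee_rot: [-3.119, -0.361, -0.01]
force: [0.6, 0.5, -0.3]
width: 0.215
gripper_force: 0.0
```

The gripper closed to 20 mm with no force, so it missed. I'll look.

```bash
python3 - <<'E'
from snap import *
state();d=snap("wrist","w2");s=snap("scene","s2")
a=cv2.resize(s["color"],(400,250));z=cv2.resize(s["color"][120:220,240:400],(400,250),interpolation=cv2.INTER_CUBIC)
cv2.imwrite("pics/m2.png",np.vstack([cv2.resize(d["color"],(560,350)),np.hstack([cv2.resize(z,(280,175)),cv2.resize(a,(280,175))])])[:,:,::-1])
E
```

```text
t 5.15 pos [ 0.4055 -0.0117  0.1489] yaw_y -76.81 tilt 0.37 F [ 0.6  0.5 -0.3] w 0.0197 g 0.0 j [-0.81  0.14  0.81  2.19 -0.14  0.85 -1.25]
```

View pics/m2.png

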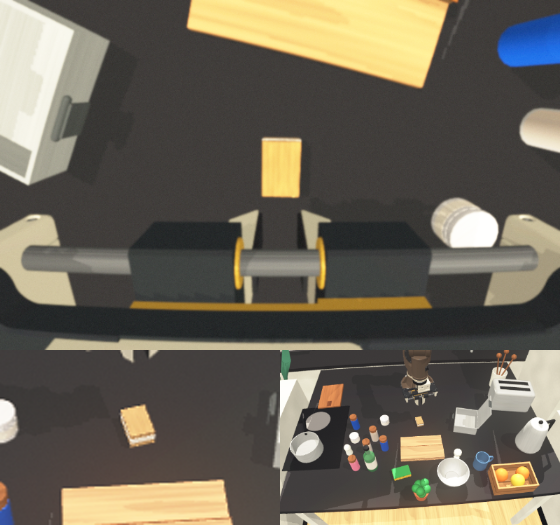

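The carton sits at wrist pixel (321,191), ahead of the jaws, so it has moved or was missed. I re-measure it.

```bash
cat > carton.py <<'E'
from snap import *
def carton(d,c0,r=.07,z=.028):
    P=cloud(d);hsv=cv2.cvtColor(d["color"],cv2.COLOR_RGB2HSV)
    m=(np.hypot(P[...,0]-c0[0],P[...,1]-c0[1])<r)&(P[...,2]>.022)&(P[...,2]<.036)&(hsv[...,1]>50)
    m=cv2.morphologyEx(m.astype(np.uint8),cv2.MORPH_OPEN,np.ones((3,3)))
    vu=np.argwhere(m)[:,::-1];q=plane(d,vu,z)[:,:2]*1000;r=cv2.minAreaRect(q.astype(np.float32))
    print("carton",len(q),[np.round(x,1) for x in r],"z",np.median(P[m>0][:,2]).round(4))
E
python3 - <<'E'
from carton import *
for f in("scene0.npz","side0.npz","w1.npz","w2.npz","s2.npz"): print(f);carton(load(f),(.41,-.012))
E
```

```text
scene0.npz
carton 242 [array([403.8, -14.3]), array([65.3, 41.6]), np.float64(13.1)] z 0.0281
side0.npz
carton 235 [array([405.5,  -9. ]), array([64. , 46.2]), np.float64(14.6)] z 0.0286
w1.npz
carton 804 [array([403.7, -11.5]), array([57.8, 41. ]), np.float64(12.1)] z 0.0268
w2.npz
carton 2731 [array([404.2, -13.1]), array([60.2, 39.6]), np.float64(11.5)] z 0.0268
s2.npz
carton 240 [array([403.2, -14.5]), array([64. , 41.6]), np.float64(13.1)] z 0.0279
```

The carton hasn't moved. The fingers are just slow (about 50 mm/s), so they were still closing when I lifted. I'll repeat with more time.

{"op": "jog_arm", "data": {
  "moves": [
    [0, 0, 0, 0],
    [0, 0, 0, 0],
    [0, 0, 0, 0],
    [0, 0, 0.03, 0],
    [0, 0, 0.06, 0],
    [0, 0, 0.075, 0],
    [0, 0, 0.075, 0],
    [0, 0, 0.1, 0],
    [0, 0, 0.12, 0],
    [0, 0, 0.13, 0],
    [0, 0, 0.13, 0]
  ],
  "hand": 0.065
}}

```text
clock: 6.62
position: [0.4033, -0.0122, 0.0162]
ee_rot: [-3.121, -0.36, 0.001]
force: [0.3, 0.7, 1.1]
width: 0.709
gripper_force: 0.0
```

{"op": "jog_arm", "data": {
  "moves": [
    [0, 0, 0, 0],
    [0, 0, 0, 0],
    [0, 0, 0, 0],
    [0, 0, 0, 0],
    [0, 0, 0, 0],
    [0, 0, 0, 0],
    [0, 0, 0, 0],
    [0, 0, 0, 0],
    [0, 0, 0, 0],
    [0, 0, -0.01, 0],
    [0, 0, -0.04, 0],
    [0, 0, -0.09, 0],
    [0, 0, -0.14, 0],
    [0, 0, -0.14, 0]
  ],
  "hand": 0.025,
  "newtons": 15
}}

```text
clock: 8.38
position: [0.4055, -0.0119, 0.1593]
ee_rot: [-3.119, -0.36, -0.01]
force: [0.8, 0.6, 0.6]
width: 0.268
gripper_force: 0.0
```

```bash
python3 -c "
from snap import *
s=state();print(tool(s,(.433,.281,.15)))"
```

```text
t 8.38 pos [ 0.4055 -0.0119  0.1593] yaw_y -76.82 tilt 0.39 F [0.8 0.6 0.6] w 0.0246 g 0.0 j [-0.87  0.13  0.88  2.18 -0.13  0.88 -1.26]
[ 0.09346277 -0.27891089  0.0103641 ]
```

```bash
python3 - <<'E'
from carton import *
carton(snap("wrist","w3"),(.41,-.012));carton(snap("side","d3"),(.41,-.012))
E
```

```text
carton 2595 [array([404.2, -13.1]), array([59.8, 39.4]), np.float64(12.3)] z 0.0268
carton 241 [array([405.8,  -9.4]), array([64. , 46.2]), np.float64(13.6)] z 0.0279
```

{"op": "jog_arm", "data": {
  "moves": [
    [0, 0, 0, 0],
    [0, 0, 0, 0],
    [0, 0, 0, 0],
    [0, 0, 0.03, 0],
    [0, 0, 0.06, 0],
    [0, 0, 0.085, 0],
    [0, 0, 0.085, 0],
    [0, 0, 0.11, 0],
    [0, 0, 0.13, 0],
    [0, 0, 0.142, 0],
    [0, 0, 0.142, 0]
  ],
  "hand": 0.06
}}

```text
clock: 9.85
position: [0.4033, -0.0122, 0.0142]
ee_rot: [-3.121, -0.36, 0.001]
force: [-0.8, 0.2, 0.8]
width: 0.654
gripper_force: 0.0
```

{"op": "jog_arm", "data": {
  "moves": [
    [0, 0, 0, 0],
    [0, 0, 0, 0],
    [0, 0, 0, 0],
    [0, 0, 0, 0],
    [0, 0, 0, 0],
    [0, 0, 0, 0]
  ],
  "hand": 0.025,
  "newtons": 20
}}

```text
clock: 10.6
position: [0.4032, -0.0121, 0.0141]
ee_rot: [-3.121, -0.36, 0.0]
force: [-0.5, -0.4, -0.4]
width: 0.274
gripper_force: 0.0
```

{"op": "jog_arm", "data": {
  "moves": [
    [0, 0, 0, 0],
    [0, 0, 0, 0],
    [0, 0, 0, 0],
    [0, 0, 0, 0]
  ]
}}

```text
clock: 11.1
position: [0.4033, -0.0121, 0.0141]
ee_rot: [-3.121, -0.36, -0.0]
force: [0.5, -0.1, 0.7]
width: 0.273
gripper_force: 0.0
```

```bash
python3 - <<'E'
from snap import *
state();d=snap("wrist","w4");s=snap("side","d4")
z=cv2.resize(s["color"][140:260,290:490],(560,336),interpolation=cv2.INTER_CUBIC)
cv2.imwrite("pics/m4.png",np.vstack([cv2.resize(d["color"],(560,264+86))[90:],z])[:,:,::-1])
E
```

```text
t 11.1 pos [ 0.4033 -0.0121  0.0141] yaw_y -76.84 tilt 0.0 F [ 0.5 -0.1  0.7] w 0.025 g 0.0 j [-0.59  0.43  0.64  2.33 -0.53  0.52 -0.87]
```

View pics/m4.png

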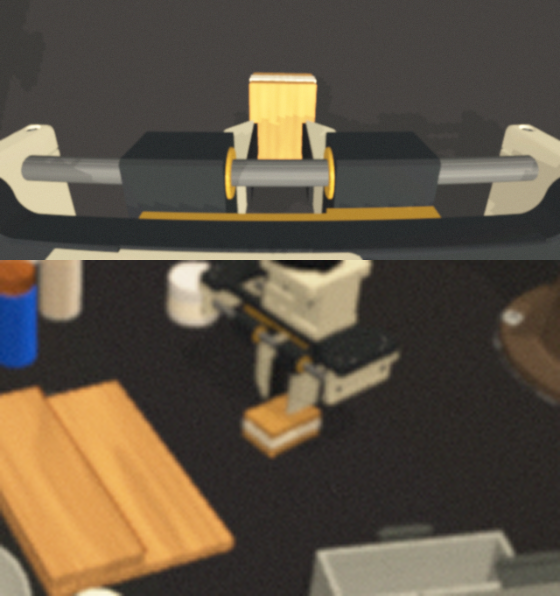

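The wrist view shows the carton between the fingers. In the side view, though, the near fingertip at about (398,193) seems to lie over the carton's top. I'll measure the fingertip positions from depth.

```bash
python3 - <<'E'
from snap import *
d=load("d4.npz");P=cloud(d)
for u,v in((398,190),(398,193),(397,186),(384,186),(384,180),(386,196),(400,201)): print((u,v),P[v,u].round(3),d["color"][v,u])
w=load("w4.npz");Q=cloud(w)
# finger pixels in wrist view: mosaic (238,150)->w(238/560*640,(150+90)/350*400)
for u,v in((272,274),(266,240),(365,274),(372,240),(320,200),(320,270)): print((u,v),Q[v,u].round(3),w["color"][v,u])
print(proj(d,[(.4033,-.0121,.0031),(.4033,-.0121,.0141)]).round(1),proj(w,[(.4033,-.0121,.0031),(.404,-.013,.028),(.404+.029,-.013+.0065,.028)]).round(1))
M=R.from_rotvec(arm.observe()["ee_rot"]).as_matrix()
print(proj(d,[np.array((.4033,-.0121,.0141))+M@[0,s*.02,0.011] for s in(-1,1)]).round(1))
E
```

```text
(398, 190) [0.405 0.019 0.063] [165 151 117]
(398, 193) [ 0.383 -0.01   0.026] [185 138  81]
(397, 186) [0.408 0.017 0.076] [165 149 116]
(384, 186) [ 0.419 -0.026  0.049] [146 130 102]
(384, 180) [ 0.419 -0.029  0.067] [161 148 115]
(386, 196) [ 0.42  -0.01   0.027] [212 153  71]
(400, 201) [0.381 0.001 0.007] [166 132  89]
(272, 274) [0.41  0.009 0.075] [204 194 159]
(266, 240) [ 0.391  0.019 -0.001] [70 67 65]
(365, 274) [ 0.419 -0.027  0.076] [205 195 160]
(372, 240) [ 0.406 -0.045 -0.001] [64 64 61]
(320, 200) [ 0.431 -0.006  0.026] [252 224 123]
(320, 270) [ 0.393 -0.015  0.028] [248 209 112]
[[390.1 201.3]
 [390.6 198.1]] [[320.  234.8]
 [322.  251. ]
 [322.7 197.6]]
[[395.2 205.1]
 [385.1 197.6]]
```

```bash
python3 - <<'E'
from snap import *
print("nose",arm.nose_length,[a for a in dir(arm) if a[0]!="_"])
s=state();M=R.from_rotvec(s["ee_rot"]).as_matrix()
for n in("scene","side","wrist"):
    d=arm.get_image(n);P=cloud(d);c=s["position"]
    L=(P-c)@M
    m=(abs(L[...,0])<.03)&(abs(L[...,1])<.04)&(P[...,2]>.033)&(P[...,2]<.11)
    q=L[m];print(n,len(q),"local z (ahead of TCP) max",np.percentile(q[:,2],[90,98,100]).round(4),"world z min",np.percentile(P[m][:,2],[0,2,10]).round(4),"x",np.percentile(q[:,0],[2,98]).round(4),"y",np.percentile(q[:,1],[2,98]).round(4))
    # near finger
E
```

```text
nose 0.011 ['PlanningError', 'get_image', 'nose_length', 'observe', 'sign_off']
t 11.2 pos [ 0.4032 -0.0121  0.0141] yaw_y -76.84 tilt 0.0 F [0.4 0.3 0.1] w 0.025 g 0.0 j [-0.59  0.43  0.64  2.33 -0.53  0.52 -0.87]
scene 165 local z (ahead of TCP) max [-0.0353 -0.0286 -0.0218] world z min [0.0359 0.0427 0.0494] x [-0.012   0.0123] y [-0.0288  0.0305]
side 274 local z (ahead of TCP) max [-0.0368 -0.0295 -0.0256] world z min [0.0397 0.0436 0.0509] x [-0.006   0.0155] y [-0.032   0.0282]
wrist 3257 local z (ahead of TCP) max [-0.0339 -0.0282 -0.0249] world z min [0.039  0.0423 0.048 ] x [-0.008   0.0122] y [-0.0238  0.0232]
```

The fingertips really stand about 36 mm higher than the state's z implies (true tip z is about 0.040 instead of 0.003). I'll open, go lower by that much, and check the force.

{"op": "jog_arm", "data": {
  "moves": [
    [0, 0, -0.02, 0],
    [0, 0, -0.02, 0],
    [0, 0, -0.02, 0],
    [0, 0, -0.02, 0],
    [0, 0, -0.02, 0],
    [0, 0, -0.02, 0],
    [0, 0, 0, 0],
    [0, 0, 0.015, 0],
    [0, 0, 0.025, 0],
    [0, 0, 0.025, 0]
  ],
  "hand": 0.06
}}

```text
clock: 12.6
position: [0.4028, -0.0123, -0.0113]
ee_rot: [3.121, 0.359, -0.002]
force: [0.0, 0.0, 0.6]
width: 0.656
gripper_force: 0.0
```

```bash
cat > tips.py <<'E'
from snap import *
s=state();M=R.from_rotvec(s["ee_rot"]).as_matrix();c=s["position"]
for n in("scene","side","wrist"):
    P=cloud(arm.get_image(n));L=(P-c)@M
    for sg in(-1,1):
        w=s["width"]*.0918/2
        m=(abs(L[...,0])<.03)&(L[...,1]*sg>w-.004)&(L[...,1]*sg<w+.019)&(L[...,2]<.06)&(L[...,2]>-.08)&(P[...,2]>.004)
        q=L[m]
        if len(q): print(n,sg,len(q),"zmin",np.percentile(P[m][:,2],[0,3]).round(4),"x",np.percentile(q[:,0],[2,98]).round(4))
E
python3 tips.py
```

```text
t 12.6 pos [ 0.4028 -0.0123 -0.0113] yaw_y -76.86 tilt 0.07 F [0.  0.  0.6] w 0.0602 g 0.0 j [-0.53  0.48  0.57  2.34 -0.6   0.46 -0.81]
scene -1 96 zmin [0.004  0.0043] x [-0.0101  0.0203]
scene 1 64 zmin [0.0041 0.0048] x [-0.0048  0.0137]
side -1 98 zmin [0.0044 0.0173] x [-0.0038  0.0173]
side 1 142 zmin [0.0068 0.0209] x [-0.0072  0.0143]
wrist -1 2266 zmin [0.014  0.0177] x [-0.0079  0.0126]
wrist 1 2246 zmin [0.0136 0.0176] x [-0.0076  0.0126]
```

The state reads −0.011 with no contact, and the tips are truly at about 0.015, so tip z ≈ reading + 0.026. I'll descend 9 mm more and grip.

{"op": "jog_arm", "data": {
  "moves": [
    [0, 0, 0.005, 0],
    [0, 0, 0.009, 0],
    [0, 0, 0.009, 0]
  ]
}}

```text
clock: 13.12
position: [0.403, -0.0121, -0.0201]
ee_rot: [-3.121, -0.36, 0.001]
force: [-0.0, 0.1, -0.7]
width: 0.654
gripper_force: 0.0
```

{"op": "jog_arm", "data": {
  "moves": [
    [0, 0, 0, 0],
    [0, 0, 0, 0],
    [0, 0, 0, 0],
    [0, 0, 0, 0],
    [0, 0, 0, 0],
    [0, 0, 0, 0]
  ],
  "hand": 0.025,
  "newtons": 20
}}

```text
clock: 13.88
position: [0.4033, -0.0121, -0.0198]
ee_rot: [-3.121, -0.36, -0.0]
force: [-0.2, 0.4, 2.6]
width: 0.432
gripper_force: 20.0
```

The carton is held (39.7 mm, 20 N). I'll lift it and carry it over the caddy.

{"op": "jog_arm", "data": {
  "moves": [
    [0, 0, -0.03, 0],
    [0, 0, -0.08, 0],
    [0, 0, -0.13, 0],
    [0.01, -0.03, -0.15, -0.15],
    [0.03, -0.08, -0.15, -0.3],
    [0.05, -0.13, -0.15, -0.45],
    [0.06, -0.18, -0.15, -0.6],
    [0.08, -0.23, -0.15, -0.75],
    [0.0956, -0.2786, -0.15, -0.9],
    [0.0956, -0.2786, -0.15, -1.05],
    [0.0956, -0.2786, -0.15, -1.1],
    [0.0956, -0.2786, -0.15, -1.1],
    [0.0956, -0.2786, -0.15, -1.1]
  ]
}}

```text
clock: 15.5
position: [0.4328, 0.2807, 0.1301]
ee_rot: [-2.474, -1.936, 0.0]
force: [-0.7, -0.1, -0.5]
width: 0.434
gripper_force: 20.0
```

```bash
python3 - <<'E'
from snap import *
s=state();M=R.from_rotvec(s["ee_rot"]).as_matrix();c=s["position"]
d=snap("side","d5");e=snap("scene","s5")
for n,x in(("side",d),("scene",e)):
    P=cloud(x);L=(P-c)@M
    m=(abs(L[...,0])<.045)&(abs(L[...,1])>.05)&(abs(L[...,1])<.1)&(P[...,2]>.12)&(P[...,2]<.5)
    print(n,m.sum(),"body rel z",np.percentile(L[m][:,2],[90,97,99]).round(4))
    m=(abs(L[...,0])<.045)&(abs(L[...,1])<.05)&(P[...,2]>.09)
    print("lowest (carton)",np.percentile(P[m][:,2],[0,1,3]).round(4))
z=cv2.resize(d["color"][180:330,360:560],(800,600),interpolation=cv2.INTER_CUBIC);cv2.imwrite("pics/m5.png",z[:,:,::-1])
E
```

```text
t 15.5 pos [0.4328 0.2807 0.1301] yaw_y -13.9 tilt 0.02 F [-0.7 -0.1 -0.5] w 0.0399 g 20.0 j [-1.08  0.36  0.52  1.96 -0.22  0.89 -0.68]
side 1410 body rel z [-0.1034 -0.0962 -0.0944]
lowest (carton) [0.1497 0.1627 0.1766]
scene 713 body rel z [-0.1005 -0.0957 -0.0938]
lowest (carton) [0.1508 0.1707 0.2396]
```

View pics/m5.png

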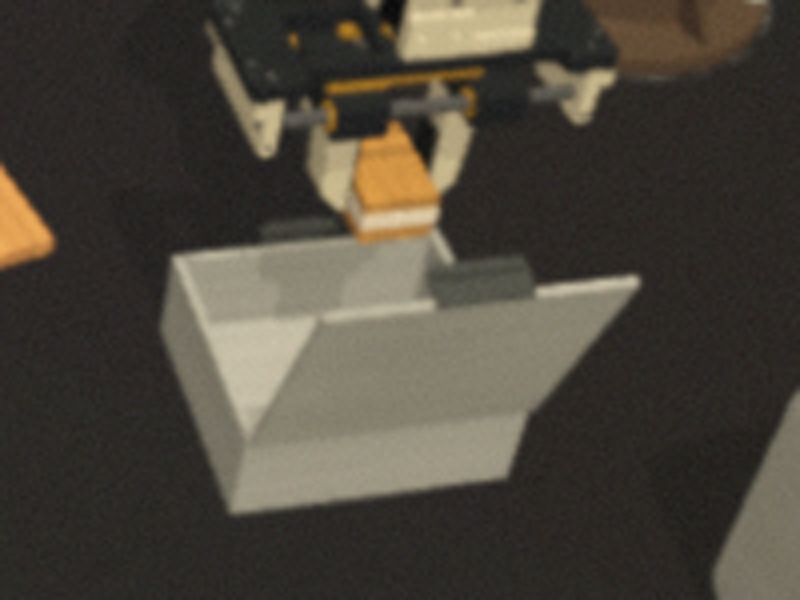

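The carton hangs level over the open caddy. The gripper body is about 68 mm above the tips, so it will clear the rim. I'll lower, release and retreat.

{"op": "jog_arm", "data": {
  "moves": [
    [0, 0, 0.04, 0],
    [0, 0, 0.08, 0],
    [0, 0, 0.11, 0],
    [0, 0, 0.13, 0],
    [0, 0, 0.14, 0],
    [0, 0, 0.144, 0],
    [0, 0, 0.144, 0]
  ]
}}

```text
clock: 16.48
position: [0.4332, 0.2812, -0.0135]
ee_rot: [-2.472, -1.938, -0.001]
force: [-0.1, 0.0, -0.6]
width: 0.431
gripper_force: 20.0
```

{"op": "jog_arm", "data": {
  "moves": [
    [0, 0, 0, 0],
    [0, 0, 0, 0],
    [0, 0, 0, 0],
    [0, 0, 0, 0],
    [0, 0, -0.02, 0],
    [0, 0, -0.06, 0],
    [0, 0, -0.12, 0],
    [0, 0, -0.18, 0],
    [0, 0, -0.24, 0],
    [0, 0, -0.24, 0]
  ],
  "hand": 0.06
}}

```text
clock: 17.73
position: [0.4353, 0.2823, 0.2307]
ee_rot: [-2.472, -1.937, -0.013]
force: [-0.1, 0.4, 0.2]
width: 0.654
gripper_force: 0.0
```

```bash
python3 - <<'E'
from carton import *
s=state();d=snap("wrist","w6",True);P=cloud(d)
hsv=cv2.cvtColor(d["color"],cv2.COLOR_RGB2HSV)
m=(hsv[...,1]>70)&(np.hypot(P[...,0]-.433,P[...,1]-.281)<.1)&(P[...,2]<.06)&(P[...,2]>.0)
q=P[m];print(m.sum(),np.percentile(q,[2,50,98],axis=0).round(4))
q2=P[(P[...,2]>.08)&(P[...,2]<.3)&(P[...,0]>.35)&(P[...,0]<.55)&(P[...,1]>.32)&(P[...,1]<.48)]
print("lid pts",len(q2),np.percentile(q2,[1,50,99],axis=0).round(3))
E
```

```text
t 17.73 pos [0.4353 0.2823 0.2307] yaw_y -13.83 tilt 0.49 F [-0.1  0.4  0.2] w 0.06 g 0.0 j [-1.14  0.24  0.58  1.83 -0.15  1.11 -0.75]
1864 [[0.3815 0.2562 0.0281]
 [0.4034 0.2866 0.0318]
 [0.4253 0.3155 0.0335]]
lid pts 17828 [[0.383 0.346 0.083]
 [0.459 0.383 0.166]
 [0.535 0.415 0.209]]
```

View pics/w6.png

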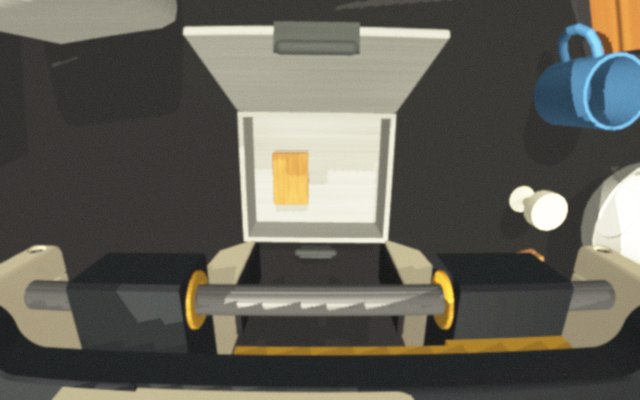

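The carton lies flat on the caddy floor (top at 0.032) around pixel (291,178), well inside the walls, with the lid still open. Before going behind the lid, I check the free space there.

```bash
python3 - <<'E'
from snap import *
for f in("scene0.npz","side0.npz","w1.npz"):
    P=cloud(load(f)).reshape(-1,3)
    u=np.array([.24,.97]);v=np.array([.97,-.24]);L=np.c_[(P[:,:2]-[.433,.281])@u,(P[:,:2]-[.433,.281])@v,P[:,2]]
    m=(L[:,0]>.06)&(L[:,0]<.26)&(abs(L[:,1])<.13)&(L[:,2]>.09)&(L[:,2]<.3)
    q=L[m]
    print(f,len(q));
    for a in np.arange(.06,.26,.02):
        k=q[(q[:,0]>=a)&(q[:,0]<a+.02)]
        if len(k)>4:print(round(a,2),"zmax",np.percentile(k[:,2],97).round(3),"v",np.percentile(k[:,1],[2,98]).round(3))
E
```

```text
scene0.npz 1091
0.06 zmax 0.102 v [-0.071  0.078]
0.08 zmax 0.209 v [-0.077  0.078]
0.1 zmax 0.209 v [-0.078  0.079]
side0.npz 2338
0.08 zmax 0.134 v [-0.073  0.079]
0.1 zmax 0.21 v [-0.074  0.08 ]
0.12 zmax 0.204 v [-0.073  0.077]
w1.npz 8359
0.08 zmax 0.142 v [-0.075  0.078]
0.1 zmax 0.208 v [-0.075  0.078]
0.12 zmax 0.201 v [-0.075  0.076]
```

{"op": "jog_arm", "data": {
  "moves": [
    [0.05, 0, -0.02, 0],
    [0.1, 0, -0.02, 0],
    [0.15, 0, -0.02, 0],
    [0.175, 0, 0, 0],
    [0.175, 0, 0.04, 0],
    [0.175, 0, 0.08, 0],
    [0.175, 0, 0.088, 0],
    [0.175, 0, 0.088, 0],
    [0.16, 0, 0.088, 0],
    [0.145, 0, 0.088, 0],
    [0.13, 0, 0.088, 0],
    [0.115, 0, 0.088, 0],
    [0.1, 0, 0.088, 0],
    [0.085, 0, 0.088, 0],
    [0.07, 0, 0.088, 0],
    [0.055, 0, 0.088, 0],
    [0.04, 0, 0.088, 0],
    [0.04, 0, 0.088, 0]
  ],
  "hand": 0.0
}}

```text
clock: 20.02
position: [0.4423, 0.3183, 0.1383]
ee_rot: [-2.474, -1.936, 0.001]
force: [0.4, -0.8, 0.6]
width: 0.004
gripper_force: 0.0
```

{"op": "jog_arm", "data": {
  "moves": [
    [0, 0, -0.03, 0],
    [0, 0, -0.08, 0],
    [-0.04, 0, -0.08, 0],
    [-0.08, 0, -0.08, 0],
    [-0.13, 0, -0.08, 0],
    [-0.13, 0, -0.08, 0],
    [-0.13, 0, -0.08, 0],
    [-0.13, 0, -0.08, 0],
    [-0.13, 0, -0.08, 0],
    [-0.13, 0, -0.08, 0],
    [-0.13, 0, -0.08, 0],
    [-0.13, 0, -0.08, 0],
    [-0.13, 0, -0.08, 0],
    [-0.13, 0, -0.08, 0],
    [-0.13, 0, -0.08, 0],
    [-0.13, 0, -0.08, 0]
  ]
}}

```text
clock: 22.02
position: [0.4114, 0.1935, 0.2181]
ee_rot: [-2.472, -1.938, -0.0]
force: [0.5, -0.1, 0.4]
width: 0.003
gripper_force: 0.0
```

```bash
cat > lid.py <<'E'
from snap import *
s=state()
u=np.array([.242,.970]);v=np.array([.970,-.242])
for n in("wrist","side"):
    P=cloud(snap(n,"lid_"+n)).reshape(-1,3);L=np.c_[(P[:,:2]-[.433,.281])@u,(P[:,:2]-[.433,.281])@v,P[:,2]]
    m=(abs(L[:,1])<.06)&(L[:,0]>-.1)&(L[:,0]<.13)&(L[:,2]<.12 if s["position"][2]>.1 else L[:,2]<.09)
    q=L[m]
    print(n,[(round(a,2),np.median(k[:,2]).round(4)) for a in np.arange(-.1,.12,.02) for k in[q[(q[:,0]>=a)&(q[:,0]<a+.02)]] if len(k)>5])
E
python3 lid.py
```

```text
t 22.02 pos [0.4114 0.1935 0.2181] yaw_y -13.81 tilt 0.01 F [ 0.5 -0.1  0.4] w 0.0002 g 0.0 j [-1.09  0.14  0.61  1.98 -0.09  1.06 -0.68]
wrist [(np.float64(-0.1), np.float64(-0.0008)), (np.float64(-0.08), np.float64(0.08)), (np.float64(-0.06), np.float64(0.0783)), (np.float64(-0.04), np.float64(0.0763)), (np.float64(-0.02), np.float64(0.0741)), (np.float64(0.0), np.float64(0.072)), (np.float64(0.02), np.float64(0.0698)), (np.float64(0.04), np.float64(0.0677)), (np.float64(0.06), np.float64(0.066)), (np.float64(0.08), np.float64(-0.0012))]
side [(np.float64(-0.08), np.float64(0.0813)), (np.float64(-0.06), np.float64(0.0797)), (np.float64(-0.04), np.float64(0.0773)), (np.float64(-0.02), np.float64(0.0753)), (np.float64(0.0), np.float64(0.0737)), (np.float64(0.02), np.float64(0.0716)), (np.float64(0.04), np.float64(0.0694)), (np.float64(0.06), np.float64(0.0374)), (np.float64(0.08), np.float64(0.0004)), (np.float64(0.1), np.float64(0.0005))]
```

The lid rests on the catch (front edge about 0.081). Now I press it at 128 mm from the hinge, slowly.

{"op": "jog_arm", "data": {
  "moves": [
    [0.032, 0, 0.04, 0],
    [0.032, 0, 0.09, 0],
    [0.032, 0, 0.13, 0],
    [0.032, 0, 0.15, 0],
    [0.032, 0, 0.156, 0],
    [0.032, 0, 0.16, 0],
    [0.032, 0, 0.162, 0],
    [0.032, 0, 0.164, 0],
    [0.032, 0, 0.166, 0],
    [0.032, 0, 0.168, 0],
    [0.032, 0, 0.17, 0],
    [0.032, 0, 0.172, 0],
    [0.032, 0, 0.173, 0],
    [0.032, 0, 0.174, 0],
    [0.032, 0, 0.174, 0]
  ]
}}

```text
clock: 24.0
position: [0.419, 0.2246, 0.0441]
ee_rot: [2.472, 1.938, -0.0]
force: [0.9, -0.4, 0.1]
width: 0.007
gripper_force: 0.0
```

```bash
python3 lid.py
```

```text
t 24.0 pos [0.419  0.2246 0.0441] yaw_y -13.81 tilt 0.01 F [ 0.9 -0.4  0.1] w 0.0007 g 0.0 j [-0.98  0.43  0.5   2.13 -0.34  0.65 -0.49]
wrist [(np.float64(-0.06), np.float64(0.0655)), (np.float64(-0.04), np.float64(0.0654)), (np.float64(-0.02), np.float64(0.0654)), (np.float64(0.0), np.float64(0.0654)), (np.float64(0.02), np.float64(0.0654)), (np.float64(0.04), np.float64(0.0654)), (np.float64(0.06), np.float64(0.0653))]
side [(np.float64(-0.08), np.float64(0.0665)), (np.float64(-0.06), np.float64(0.0668)), (np.float64(-0.04), np.float64(0.0662)), (np.float64(-0.02), np.float64(0.0665)), (np.float64(0.0), np.float64(0.0671)), (np.float64(0.02), np.float64(0.0672)), (np.float64(0.04), np.float64(0.0671)), (np.float64(0.06), np.float64(0.0377)), (np.float64(0.08), np.float64(0.0007)), (np.float64(0.1), np.float64(0.0006))]
```

The lid is flat at 0.066 along its whole length, so it has snapped shut. Next I go to the jar and tin cluster for a wrist measurement.

{"op": "jog_arm", "data": {
  "moves": [
    [0, 0, -0.05, 0],
    [0, 0, -0.11, 0],
    [-0.03, 0.01, -0.17, 0],
    [-0.08, 0.02, -0.22, -0.1],
    [-0.14, 0.035, -0.24, -0.241],
    [-0.2, 0.05, -0.24, -0.241],
    [-0.26, 0.065, -0.24, -0.241],
    [-0.32, 0.08, -0.24, -0.241],
    [-0.38, 0.09, -0.24, -0.241],
    [-0.412, 0.101, -0.24, -0.241],
    [-0.412, 0.101, -0.24, -0.241],
    [-0.412, 0.101, -0.24, -0.241]
  ],
  "hand": 0.072
}}

```text
clock: 25.6
position: [0.4186, -0.1991, 0.2839]
ee_rot: [-2.221, -2.221, 0.0]
force: [-0.2, 0.1, 1.8]
width: 0.786
gripper_force: 0.0
```

```bash
cat > cyl.py <<'E'
from snap import *
from meas import circ
def run(f,cs,save=False,n="wrist"):
    d=snap(n,f,save);P=cloud(d)
    for k,c in cs.items():
        z=(.1,.113) if k[0]!="t" else(.038,.055)
        if len(c)>2: z=(c[2]-.006,c[2]+.007)
        r=circ(P,c,z[0],z[1],0,.034); print(n,k,r)
A=dict(jA=(.518,-.292),jB=(.606,-.325),bl1=(.59,-.231),bl2=(.413,-.418),t1=(.387,-.234),t2=(.515,-.415))
E
python3 - <<'E'
from cyl import *
state();run("w7",A,True);run("d7",A,n="side")
d=load("w7.npz");P=cloud(d)
m=(P[...,0]>.48)&(P[...,0]<.72)&(P[...,1]>-.17)&(P[...,1]<.14)
for z0,z1 in((.008,.017),(.022,.033)):
    q=P[m&(P[...,2]>z0)&(P[...,2]<z1)]; print(len(q),np.percentile(q,[.5,50,99.5],axis=0).round(4) if len(q) else 0)
E
```

```text
t 25.6 pos [ 0.4186 -0.1991  0.2839] yaw_y -0.02 tilt 0.04 F [-0.2  0.1  1.8] w 0.0722 g 0.0 j [-0.61  0.11  1.07  1.87 -0.11  1.22  0.49]
wrist jA (array([ 0.5144, -0.2923,  0.021 ,  0.1038]), 184)
wrist jB None
wrist bl1 (array([ 0.5908, -0.2316,  0.0222,  0.1039]), 1116)
wrist bl2 (array([ 0.4116, -0.4153,  0.0213,  0.1039]), 403)
wrist t1 (array([ 0.3845, -0.2356,  0.028 ,  0.0438]), 1442)
wrist t2 (array([ 0.5123, -0.4185,  0.0279,  0.0442]), 529)
side jA (array([ 0.5172, -0.2919,  0.025 ,  0.1055]), 113)
side jB (array([ 0.6075, -0.3251,  0.024 ,  0.105 ]), 99)
side bl1 (array([ 0.5898, -0.2286,  0.024 ,  0.1053]), 125)
side bl2 (array([ 0.4076, -0.4147,  0.0281,  0.1042]), 86)
side t1 (array([ 0.3854, -0.2326,  0.0329,  0.0454]), 182)
side t2 (array([ 0.5146, -0.416 ,  0.0306,  0.0452]), 138)
8032 [[ 0.5196 -0.1377  0.0086]
 [ 0.5626 -0.0651  0.0109]
 [ 0.6053  0.002   0.0155]]
7973 [[ 0.6028 -0.1386  0.0245]
 [ 0.6449 -0.0658  0.027 ]
 [ 0.6883  0.0016  0.0292]]
```

View pics/w7.png

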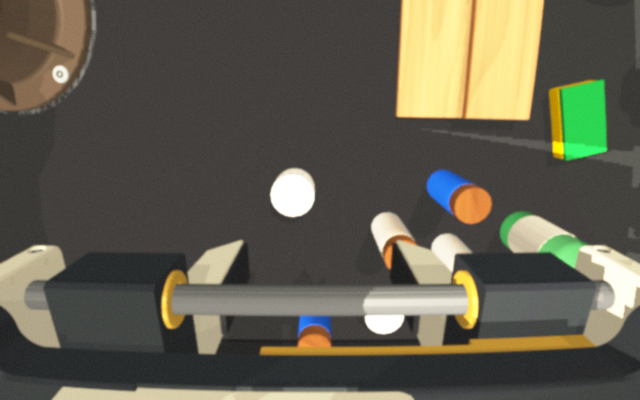

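The wrist view shows tin 1 at (293,193), the jars at (395,240) and (450,250) and blue look-alikes at (460,195) and (314,325). The riser's −y end is at row 119. I'll grasp tin 1 with the jaws closing along world x.

{"op": "jog_arm", "data": {
  "moves": [
    [-0.0365, -0.034, 0.04, 0],
    [-0.0365, -0.034, 0.1, 0],
    [-0.0365, -0.034, 0.16, 0],
    [-0.0365, -0.034, 0.21, 0],
    [-0.0365, -0.034, 0.25, 0],
    [-0.0365, -0.034, 0.275, 0],
    [-0.0365, -0.034, 0.285, 0],
    [-0.0365, -0.034, 0.285, 0]
  ]
}}

```text
clock: 26.7
position: [0.3851, -0.2355, -0.0008]
ee_rot: [-2.22, -2.222, -0.001]
force: [0.3, -0.1, 0.1]
width: 0.783
gripper_force: 0.0
```

{"op": "jog_arm", "data": {
  "moves": [
    [0, 0, 0, 0],
    [0, 0, 0, 0],
    [0, 0, 0, 0],
    [0, 0, 0, 0],
    [0, 0, 0, 0]
  ],
  "hand": 0.04,
  "newtons": 25
}}

```text
clock: 27.32
position: [0.3854, -0.2361, -0.0001]
ee_rot: [2.221, 2.221, 0.002]
force: [-0.3, 1.8, 8.3]
width: 0.605
gripper_force: 25.0
```

{"op": "jog_arm", "data": {
  "moves": [
    [0, 0, -0.02, 0],
    [0, 0, -0.06, 0],
    [0.03, 0.02, -0.09, 0],
    [0.07, 0.05, -0.09, 0],
    [0.115, 0.08, -0.09, 0],
    [0.16, 0.11, -0.09, 0],
    [0.2, 0.14, -0.09, 0],
    [0.235, 0.165, -0.09, 0],
    [0.258, 0.1765, -0.09, 0],
    [0.258, 0.1765, -0.08, 0],
    [0.258, 0.1765, -0.05, 0],
    [0.258, 0.1765, -0.03, 0],
    [0.258, 0.1765, -0.018, 0],
    [0.258, 0.1765, -0.014, 0],
    [0.258, 0.1765, -0.014, 0]
  ]
}}

```text
clock: 29.2
position: [0.5615, 0.0216, 0.0134]
ee_rot: [2.222, 2.221, 0.0]
force: [-0.1, -0.1, -0.0]
width: 0.602
gripper_force: 25.0
```

{"op": "jog_arm", "data": {
  "moves": [
    [0, 0, 0, 0],
    [0, 0, 0, 0],
    [0, 0, 0, 0],
    [0, 0, 0, 0],
    [0, 0, 0, 0],
    [0, 0, -0.03, 0],
    [0, 0, -0.08, 0],
    [0, 0, -0.14, 0],
    [0, 0, -0.2, 0],
    [0, 0, -0.25, 0],
    [0, 0, -0.25, 0]
  ],
  "hand": 0.072
}}

```text
clock: 30.58
position: [0.5633, 0.0213, 0.2667]
ee_rot: [2.219, 2.219, 0.008]
force: [0.6, 0.1, -1.1]
width: 0.783
gripper_force: 0.0
```

```bash
python3 - <<'E'
from cyl import *
state();T=dict(t1=(.56,.02,.057))
for n in("wrist","side","scene"): run("x",T,n=n)
E
```

```text
t 30.57 pos [0.5633 0.0213 0.2667] yaw_y -0.01 tilt 0.37 F [ 0.6  0.1 -1.1] w 0.0719 g 0.0 j [-0.87  0.4   1.06  1.69 -0.37  1.26  0.27]
wrist t1 (array([0.5624, 0.0221, 0.0281, 0.0558]), 1747)
side t1 (array([0.5625, 0.023 , 0.0296, 0.0575]), 293)
scene t1 (array([0.5607, 0.0203, 0.0288, 0.057 ]), 312)
```

Tin 1 stands at (0.562, 0.022) on the lower step. Next is tin 2, with a yaw of −45° to clear its neighbours.

{"op": "jog_arm", "data": {
  "moves": [
    [-0.05, -0.005, 0, 0.1],
    [-0.11, -0.01, 0, 0.25],
    [-0.17, -0.02, 0, 0.4],
    [-0.23, -0.025, 0, 0.55],
    [-0.29, -0.03, 0, 0.7],
    [-0.35, -0.04, 0, 0.785],
    [-0.4, -0.045, 0, 0.785],
    [-0.439, -0.049, 0.02, 0.785],
    [-0.439, -0.049, 0.07, 0.785],
    [-0.439, -0.049, 0.13, 0.785],
    [-0.439, -0.049, 0.18, 0.785],
    [-0.439, -0.049, 0.22, 0.785],
    [-0.439, -0.049, 0.25, 0.785],
    [-0.439, -0.049, 0.265, 0.785],
    [-0.439, -0.049, 0.265, 0.785]
  ]
}}

```text
clock: 32.6
position: [0.5112, -0.4166, -0.0032]
ee_rot: [-2.901, -1.201, 0.002]
force: [-0.0, -0.7, 0.6]
width: 0.781
gripper_force: 0.0
```

{"op": "jog_arm", "data": {
  "moves": [
    [0, 0, 0, 0],
    [0, 0, 0, 0],
    [0, 0, 0, 0],
    [0, 0, 0, 0],
    [0, 0, 0, 0]
  ],
  "hand": 0.04,
  "newtons": 25
}}

```text
clock: 33.22
position: [0.5128, -0.4176, -0.0007]
ee_rot: [2.901, 1.202, 0.002]
force: [-0.6, 0.7, 6.3]
width: 0.61
gripper_force: 25.0
```

{"op": "jog_arm", "data": {
  "moves": [
    [0, 0, -0.02, 0],
    [0, 0, -0.07, 0],
    [0, 0, -0.12, 0],
    [0, 0, -0.16, 0],
    [0.04, -0.03, -0.16, -0.1],
    [0.085, -0.065, -0.16, -0.25],
    [0.13, -0.1, -0.16, -0.4],
    [0.175, -0.135, -0.16, -0.55],
    [0.22, -0.17, -0.16, -0.7],
    [0.26, -0.2, -0.16, -0.785],
    [0.2956, -0.2263, -0.16, -0.785],
    [0.2956, -0.2263, -0.13, -0.785],
    [0.2956, -0.2263, -0.08, -0.785],
    [0.2956, -0.2263, -0.04, -0.785],
    [0.2956, -0.2263, -0.02, -0.785],
    [0.2956, -0.2263, -0.014, -0.785],
    [0.2956, -0.2263, -0.014, -0.785]
  ]
}}

```text
clock: 35.35
position: [0.5619, -0.0483, 0.0131]
ee_rot: [2.221, 2.22, 0.001]
force: [0.2, -0.1, -0.9]
width: 0.603
gripper_force: 25.0
```

{"op": "jog_arm", "data": {
  "moves": [
    [0, 0, 0, 0],
    [0, 0, 0, 0],
    [0, 0, 0, 0],
    [0, 0, 0, 0],
    [0, 0, 0, 0],
    [0, 0, -0.03, 0],
    [0, 0, -0.08, 0],
    [0, 0, -0.14, 0],
    [0, 0, -0.2, 0],
    [0, 0, -0.25, 0],
    [0, 0, -0.25, 0]
  ],
  "hand": 0.072
}}

```text
clock: 36.72
position: [0.5631, -0.0489, 0.2657]
ee_rot: [2.219, 2.218, 0.008]
force: [-0.3, -0.2, -0.8]
width: 0.785
gripper_force: 0.0
```

```bash
python3 - <<'E'
from cyl import *
s=state();T=dict(t1=(.56,.022,.057),t2=(.56,-.048,.057),jA=(.517,-.292),jB=(.606,-.325))
for n in("wrist","side","scene"): run("x",T,n=n)
E
```

```text
t 36.73 pos [ 0.5631 -0.0489  0.2657] yaw_y -0.01 tilt 0.37 F [-0.3 -0.2 -0.8] w 0.0721 g 0.0 j [-0.73  0.4   1.04  1.68 -0.37  1.26  0.39]
wrist t1 (array([0.5625, 0.0218, 0.0284, 0.0559]), 2000)
wrist t2 (array([ 0.563 , -0.0483,  0.028 ,  0.0558]), 1759)
wrist jA None
wrist jB None
side t1 (array([0.5622, 0.0237, 0.0305, 0.0575]), 291)
side t2 (array([ 0.5639, -0.0468,  0.0306,  0.0572]), 263)
side jA (array([ 0.52  , -0.2936,  0.0262,  0.1057]), 116)
side jB (array([ 0.6074, -0.3228,  0.0233,  0.1048]), 101)
scene t1 (array([0.5612, 0.0202, 0.0301, 0.057 ]), 311)
scene t2 (array([ 0.5627, -0.0507,  0.0295,  0.0569]), 310)
scene jA (array([ 0.5149, -0.2929,  0.0227,  0.1048]), 190)
scene jB (array([ 0.6068, -0.3255,  0.023 ,  0.1048]), 214)
```

Both tins are in place. Now jar A, approached at −60°, gripping high so the gripper body clears the neighbouring caps.

{"op": "jog_arm", "data": {
  "moves": [
    [-0.05, -0.01, 0, 0.15],
    [-0.1, -0.02, 0, 0.3],
    [-0.15, -0.03, 0, 0.48],
    [-0.2, -0.04, 0, 0.65],
    [-0.2445, -0.0455, 0, 0.83],
    [-0.2445, -0.0455, 0.03, 1.0],
    [-0.2445, -0.0455, 0.08, 1.047],
    [-0.2445, -0.0455, 0.13, 1.047],
    [-0.2445, -0.0455, 0.18, 1.047],
    [-0.2445, -0.0455, 0.21, 1.047],
    [-0.2445, -0.0455, 0.23, 1.047],
    [-0.2445, -0.0455, 0.236, 1.047],
    [-0.2445, -0.0455, 0.236, 1.047]
  ],
  "hand": 0.062
}}

```text
clock: 38.5
position: [0.5157, -0.2929, 0.0264]
ee_rot: [3.034, 0.813, 0.0]
force: [1.4, 0.2, 0.7]
width: 0.676
gripper_force: 0.0
```

{"op": "jog_arm", "data": {
  "moves": [
    [0, 0, 0, 0],
    [0, 0, 0, 0],
    [0, 0, 0, 0],
    [0, 0, 0, 0],
    [0, 0, 0, 0],
    [0, 0, 0, 0]
  ],
  "hand": 0.034,
  "newtons": 22
}}

```text
clock: 39.25
position: [0.5162, -0.2928, 0.0268]
ee_rot: [3.034, 0.813, 0.002]
force: [-0.5, 0.9, 5.8]
width: 0.475
gripper_force: 22.0
```

{"op": "jog_arm", "data": {
  "moves": [
    [0, 0, -0.02, 0],
    [0, 0, -0.06, 0],
    [0, 0, -0.11, 0],
    [0, 0, -0.16, 0],
    [0.04, -0.03, -0.17, -0.15],
    [0.08, -0.06, -0.17, -0.3],
    [0.12, -0.09, -0.17, -0.45],
    [0.16, -0.12, -0.17, -0.6],
    [0.2, -0.15, -0.17, -0.75],
    [0.235, -0.18, -0.17, -0.9],
    [0.267, -0.2044, -0.17, -1.047],
    [0.267, -0.2044, -0.15, -1.047],
    [0.267, -0.2044, -0.11, -1.047],
    [0.267, -0.2044, -0.07, -1.047],
    [0.267, -0.2044, -0.045, -1.047],
    [0.267, -0.2044, -0.034, -1.047],
    [0.267, -0.2044, -0.0295, -1.047],
    [0.267, -0.2044, -0.0295, -1.047]
  ]
}}

```text
clock: 41.5
position: [0.645, 0.0177, 0.0564]
ee_rot: [2.222, 2.22, 0.001]
force: [0.6, 0.3, -1.4]
width: 0.478
gripper_force: 22.0
```

{"op": "jog_arm", "data": {
  "moves": [
    [0, 0, 0, 0],
    [0, 0, 0, 0],
    [0, 0, 0, 0],
    [0, 0, 0, 0],
    [0, 0, 0, 0],
    [0, 0, -0.02, 0],
    [0, 0, -0.06, 0],
    [0, 0, -0.11, 0],
    [0, 0, -0.17, 0],
    [0, 0, -0.22, 0],
    [0, 0, -0.22, 0]
  ],
  "hand": 0.062
}}

```text
clock: 42.88
position: [0.6466, 0.0165, 0.2814]
ee_rot: [2.218, 2.216, 0.009]
force: [-0.1, -0.6, -0.6]
width: 0.674
gripper_force: 0.0
```

```bash
python3 - <<'E'
from cyl import *
s=state();T=dict(t1=(.56,.022,.057),t2=(.56,-.048,.057),jA=(.6455,.018,.133),jB=(.606,-.325))
for n in("wrist","side","scene"): run("x",T,n=n)
E
```

```text
t 42.88 pos [0.6466 0.0165 0.2814] yaw_y -0.06 tilt 0.47 F [-0.1 -0.6 -0.6] w 0.0619 g 0.0 j [-0.69  0.54  0.98  1.45 -0.45  1.38  0.3 ]
wrist t1 (array([0.5623, 0.0221, 0.028 , 0.0557]), 1620)
wrist t2 (array([ 0.5627, -0.0483,  0.0282,  0.0558]), 1464)
wrist jA (array([0.6457, 0.0169, 0.0216, 0.1318]), 1417)
wrist jB None
side t1 (array([0.5637, 0.0233, 0.0294, 0.0573]), 291)
side t2 (array([ 0.5614, -0.0474,  0.0318,  0.0574]), 264)
side jA (array([0.644 , 0.0183, 0.0249, 0.1334]), 195)
side jB (array([ 0.6086, -0.3246,  0.0232,  0.1046]), 98)
scene t1 (array([0.5598, 0.0194, 0.0288, 0.057 ]), 202)
scene t2 (array([ 0.5612, -0.0479,  0.0303,  0.0571]), 317)
scene jA (array([0.6436, 0.0145, 0.0231, 0.1329]), 225)
scene jB (array([ 0.605 , -0.3265,  0.0235,  0.1046]), 213)
```

Jar A is placed. Now jar B at (0.6065, −0.325), yaw −40° so the body and camera stay clear of the oil bottle.

{"op": "jog_arm", "data": {
  "moves": [
    [-0.05, -0.005, 0, 0.1],
    [-0.11, -0.01, 0, 0.25],
    [-0.17, -0.02, 0, 0.4],
    [-0.23, -0.025, 0, 0.55],
    [-0.29, -0.03, 0, 0.698],
    [-0.343, -0.039, 0, 0.698],
    [-0.343, -0.039, 0, 0.698],
    [-0.343, -0.039, 0.05, 0.698],
    [-0.343, -0.039, 0.1, 0.698],
    [-0.343, -0.039, 0.15, 0.698],
    [-0.343, -0.039, 0.2, 0.698],
    [-0.343, -0.039, 0.23, 0.698],
    [-0.343, -0.039, 0.244, 0.698],
    [-0.343, -0.039, 0.2495, 0.698],
    [-0.343, -0.039, 0.2495, 0.698]
  ]
}}

```text
clock: 44.9
position: [0.6059, -0.3251, 0.0268]
ee_rot: [2.846, 1.328, 0.001]
force: [-0.2, -0.3, -0.2]
width: 0.677
gripper_force: 0.0
```

{"op": "jog_arm", "data": {
  "moves": [
    [0, 0, 0, 0],
    [0, 0, 0, 0],
    [0, 0, 0, 0],
    [0, 0, 0, 0],
    [0, 0, 0, 0],
    [0, 0, 0, 0]
  ],
  "hand": 0.034,
  "newtons": 22
}}

```text
clock: 45.65
position: [0.6061, -0.3254, 0.0269]
ee_rot: [2.846, 1.327, 0.001]
force: [0.1, 0.8, 5.5]
width: 0.476
gripper_force: 22.0
```

{"op": "jog_arm", "data": {
  "moves": [
    [0, 0, -0.02, 0],
    [0, 0, -0.06, 0],
    [0, 0, -0.11, 0],
    [0, 0, -0.16, 0],
    [0.035, -0.02, -0.17, -0.1],
    [0.075, -0.045, -0.17, -0.2],
    [0.115, -0.07, -0.17, -0.35],
    [0.155, -0.095, -0.17, -0.5],
    [0.195, -0.12, -0.17, -0.6],
    [0.225, -0.14, -0.17, -0.698],
    [0.2404, -0.1507, -0.17, -0.698],
    [0.2404, -0.1507, -0.15, -0.698],
    [0.2404, -0.1507, -0.11, -0.698],
    [0.2404, -0.1507, -0.07, -0.698],
    [0.2404, -0.1507, -0.045, -0.698],
    [0.2404, -0.1507, -0.034, -0.698],
    [0.2404, -0.1507, -0.0295, -0.698],
    [0.2404, -0.1507, -0.0295, -0.698]
  ]
}}

```text
clock: 47.9
position: [0.6449, -0.0447, 0.0561]
ee_rot: [2.222, 2.22, 0.0]
force: [0.5, -0.9, -2.3]
width: 0.472
gripper_force: 22.0
```

{"op": "jog_arm", "data": {
  "moves": [
    [0, 0, 0, 0],
    [0, 0, 0, 0],
    [0, 0, 0, 0],
    [0, 0, 0, 0],
    [0, 0, 0, 0],
    [0, 0, -0.02, 0],
    [0, 0, -0.06, 0],
    [0, 0, -0.11, 0],
    [0, 0, -0.17, 0],
    [0, 0, -0.22, 0],
    [-0.0, -0.06, -0.25, 0],
    [-0.0, -0.12, -0.25, 0],
    [-0.0, -0.17, -0.25, 0],
    [-0.0, -0.17, -0.25, 0],
    [-0.0, -0.17, -0.25, 0]
  ],
  "hand": 0.062
}}

```text
clock: 49.78
position: [0.4753, -0.0437, 0.3067]
ee_rot: [2.221, 2.222, 0.004]
force: [-0.3, 0.4, -1.1]
width: 0.676
gripper_force: 0.0
```

```bash
python3 - <<'E'
from cyl import *
s=state();T=dict(t1=(.56,.022,.057),t2=(.56,-.048,.057),jA=(.6455,.018,.133),jB=(.6455,-.044,.133))
for n in("wrist","side","scene"): run("x_"+n,T,n=n)
a,b=load("x_scene.npz")["color"],load("x_side.npz")["color"]
cv2.imwrite("pics/m8.png",np.vstack([cv2.resize(a[100:300,130:530],(600,300)),cv2.resize(b[80:320,200:560],(600,300))])[:,:,::-1])
E
python3 lid.py
```

```text
t 49.77 pos [ 0.4753 -0.0437  0.3067] yaw_y 0.03 tilt 0.15 F [-0.3  0.4 -1.1] w 0.0621 g 0.0 j [-1.    0.14  1.15  1.8  -0.14  1.28  0.19]
wrist t1 (array([0.5623, 0.0219, 0.0283, 0.0559]), 1618)
wrist t2 (array([ 0.5628, -0.0479,  0.0279,  0.0558]), 1422)
wrist jA (array([0.6451, 0.0166, 0.0219, 0.1319]), 1341)
wrist jB (array([ 0.645 , -0.0454,  0.0218,  0.132 ]), 1177)
side t1 (array([0.5635, 0.0237, 0.03  , 0.0573]), 293)
side t2 (array([ 0.5623, -0.046 ,  0.0303,  0.0575]), 260)
side jA (array([0.6446, 0.018 , 0.0251, 0.1333]), 197)
side jB (array([ 0.6465, -0.042 ,  0.0239,  0.1334]), 183)
scene t1 (array([0.5603, 0.0208, 0.0285, 0.0571]), 205)
scene t2 (array([ 0.5614, -0.0489,  0.0296,  0.0571]), 211)
scene jA (array([0.643 , 0.014 , 0.0239, 0.1331]), 231)
scene jB (array([ 0.6439, -0.0466,  0.0225,  0.1326]), 230)
t 49.92 pos [ 0.4756 -0.0445  0.3059] yaw_y -0.07 tilt 0.1 F [-0.2 -0.3 -0.2] w 0.0621 g 0.0 j [-0.99  0.15  1.14  1.8  -0.14  1.28  0.19]
wrist []
side [(np.float64(-0.1), np.float64(0.0605)), (np.float64(-0.08), np.float64(0.0661)), (np.float64(-0.06), np.float64(0.0666)), (np.float64(-0.04), np.float64(0.0663)), (np.float64(-0.02), np.float64(0.0667)), (np.float64(0.0), np.float64(0.0672)), (np.float64(0.02), np.float64(0.0673)), (np.float64(0.04), np.float64(0.067)), (np.float64(0.06), np.float64(0.0376)), (np.float64(0.08), np.float64(0.0005)), (np.float64(0.1), np.float64(0.0004))]
```

View pics/m8.png

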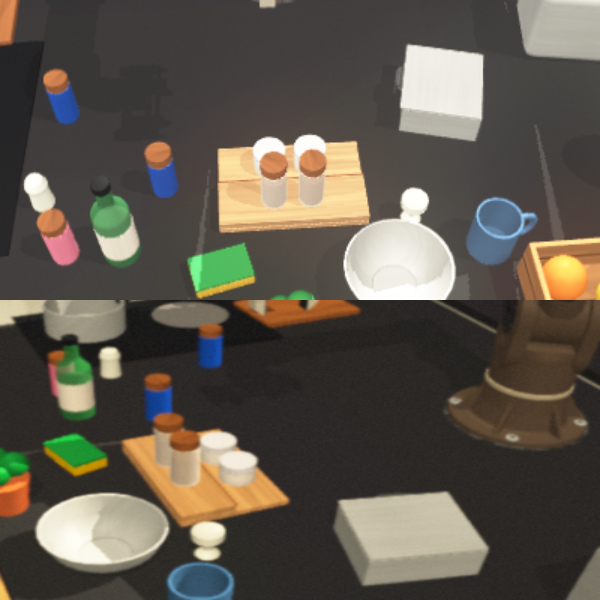

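Both views show two jars on the upper step, two tins on the lower step, the caddy shut, and the other things where they were. No further jars, tins or cartons are in sight. I'm handing in.

```bash
python3 -c "
from cell import arm
print(arm.sign_off())"
```

```text
the job is handed in; nothing more can be done
None
```

The job is handed in: both jars stand on the upper step, both tins on the lower step, and the one carton went flat onto the caddy floor before the lid snapped shut; final camera checks showed nothing out of place.

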